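# Sweep the dishes home under the bench riser

## Task

Clear the way first: stand the dropper bottle upright on the roof of the riser. Then take the pusher by its leaning handle, gather the three dishes into one row against its blade in front of the riser, and push them in together under the roof until all three touch the stop bar at the back, never touching the dishes with the fingers. Finally draw the pusher out, stand it on its foot on the bench in front of the riser with its blade clear of the roof, and leave everything else where it is.

Things in the scene. Friction and masses are not known exactly. Their poses are not given: they have to be found in the camera images.
- riser: fixed low white shelf, open in front. Origin: on the bench under the middle of the roof's front edge; x points in under the roof, y along the front edge, z up. Roof: x 0 to 100 mm, y -121 to 121, underside 155 and top 175 mm above the bench. 8 mm side panels leave an opening 226 mm wide. Aluminium stop bar 30 mm high across the back
- riser_stop (a point): foot of the stop bar's front face, at its middle: 88 mm in from the roof's front edge, on the bench; axes as the riser. A dish touching the bar has its centre 31.5 mm in front of this face
- pusher: straightedge with handle: aluminium angle 195 mm long, upright blade 40 mm high, 4 mm thick, foot flange 4 mm thick reaching 56 mm back, on which it stands by itself; 0.3 kg. Origin: middle of the lower edge of the blade's front face, on the bench; x is the pushing direction (out of the front face), y along the blade, z up. Black handle on top leans back to -x
- pusher_grip (a point): good grip point on the pusher's handle, on its centre line, at (-37.5, 0, 80) mm in the pusher's frame; axes as the pusher. The handle leans back 35 degrees from vertical (up along (-0.574, 0, 0.819)), starts 55 mm below this point along itself, ends 33 mm above it; section 22 mm along y, where the fingers close, by 28 mm
- bottle: white dropper bottle with a pointed cap, standing upright between the dishes and the riser; body 43 mm in diameter up to 82 mm high, neck and cap to 111 mm; about 0.14 kg; origin at the centre of its underside, z up
- dish_0: one of three equal shallow round clear dishes, 63 mm across, 14 mm high, about 50 g, lying flat on the bench in front of the riser; origin at the centre of its underside. It slides freely and must not be touched by the fingers
- dish_1: one of three equal shallow round clear dishes, 63 mm across, 14 mm high, about 50 g, lying flat on the bench in front of the riser; origin at the centre of its underside. It slides freely and must not be touched by the fingers
- dish_2: one of three equal shallow round clear dishes, 63 mm across, 14 mm high, about 50 g, lying flat on the bench in front of the riser; origin at the centre of its underside. It slides freely and must not be touched by the fingers
- tape: roll of tape, 68 mm across, 18 mm high, lying on the riser's roof, on its -y half, the end beside the tall computer tower; origin at the centre of its underside. Leave it alone
- jar: square staining jar with a black knobbed lid, 64x64x107 mm, on the bench far right; origin at the centre of its underside. Leave it alone
- jar_2: second square staining jar with a black knobbed lid, 64x64x107 mm, just beside the dishes, on the side of the monitor; origin at the centre of its underside. Leave it alone
- timer: bench timer, white block with a round knob, 52x64x44 mm, near the robot; origin at the centre of its underside. Leave it alone
- cup: beaker-shaped plastic cup, 55 mm across, 64 mm high, behind the riser to the left; origin at the centre of its underside. Leave it alone
- stapler: stapler, 31x124x37 mm, near the robot; origin at the centre of its underside. Leave it alone
- pen: black pen lying behind the riser, 12x142x10 mm; origin at the centre of its underside. Leave it alone

How it is judged:
On the way, in this order (a step that is already met when the one before it is completed fails the run):
1. the bottle stands upright, released, on the riser's roof (x of bottle in the frame of riser between 0.012 and 0.088 m and y of bottle in the frame of riser between -0.115 and 0.115 m and z of bottle in the frame of riser between 0.165 and 0.185 m and angle between bottle's own z axis and vertical below 0.15 rad and linear speed of bottle below 0.03 m/s and contact force between the fingers and bottle below 0.2 N), for 0.2 s.
2. all three dishes lie in one row against the front of the lowered pusher's blade, still in front of the riser (centres more than 30 mm outside the roof's front edge) (height (world z) of pusher below 0.03 m and angle between pusher's own z axis and vertical below 0.5 rad and x of dish_0 in the frame of pusher between 0.02 and 0.043 m and y of dish_0 in the frame of pusher between -0.11 and 0.11 m and x of each of dish_0, dish_1, dish_2 in the frame of riser below -0.03 m and x of dish_1 in the frame of pusher between 0.02 and 0.043 m and y of dish_1 in the frame of pusher between -0.11 and 0.11 m and x of dish_2 in the frame of pusher between 0.02 and 0.043 m and y of dish_2 in the frame of pusher between -0.11 and 0.11 m), for 0.1 s.
At the end, for the whole second after the job is handed in: Bottle upright (8 degrees), released and still on the riser's roof; all three dishes flat on the bench under the roof, within 10 mm of touching the stop bar; pusher standing on its foot on the bench (7 degrees), released and still, its blade at least 20 mm outside the roof's front edge (all of step 1 and x of dish_0 in the frame of riser between 0.0465 and 0.07 m and y of dish_0 in the frame of riser between -0.1 and 0.1 m and height (world z) of each of dish_0, dish_1, dish_2 below 0.01 m and linear speed of each of dish_0, dish_1, dish_2, pusher below 0.02 m/s and x of dish_1 in the frame of riser between 0.0465 and 0.07 m and y of dish_1 in the frame of riser between -0.1 and 0.1 m and x of dish_2 in the frame of riser between 0.0465 and 0.07 m and y of dish_2 in the frame of riser between -0.1 and 0.1 m and height (world z) of pusher below 0.012 m and angle between pusher's own z axis and vertical below 0.12 rad and x of pusher in the frame of riser below -0.02 m and contact force between the fingers and pusher below 0.2 N).
It fails at once if the fingers push on a dish (contact force between the fingers and dish_0 above 1.5 N or contact force between the fingers and dish_1 above 1.5 N or contact force between the fingers and dish_2 above 1.5 N).
It fails at once if a dish is tipped up by more than 25 degrees (angle between any of dish_0, dish_1, dish_2's own z axis and vertical above 0.44 rad).
It fails at once if the bottle is knocked over (tilted more than 50 degrees) (angle between bottle's own z axis and vertical above 0.87 rad).
It fails at once if a bystander (tape, either jar, timer, cup, stapler or pen) is moved by more than 20 mm (distance of any of tape, jar, jar_2, timer, cup, stapler, pen from where it was at the start of the episode above 0.02 m).
It also fails if it takes over 62 s, if anything falls off the work surface, if the arm or the gripper's body presses on something with over 40 N, if the wrist force passes 120 N, or if a joint passes its speed limit or range.

## Robot

A 6-joint arm with a two-finger parallel gripper is mounted at the origin on a cart in front of the work surface, level with it; the furniture and walls round the work are solid. World frame = base frame: x ahead of the robot, y to its left, z up, the work surface at z = 0. Lengths are in m, angles in rad, forces in N, time in s.
With the tool pointing down it reaches from about 0.35 to 0.775 m from the base axis. Payload 7.3 kg.
Tool frame: the origin (TCP) lies midway between the tips of the shut fingers; the grasp point (between the pads) lies r.grasp_offset behind it (r.grasp_offset is the distance from the TCP to the grasp point, in m); z points along the fingers, y is the line along which they close (so a half turn about z gives the same grasp; the last joint's range is limited). The gripper opens to 92 mm and grips with 3 to 60 N. Pads are 19 mm wide; open, the fingers measure 130 mm over their backs; the gripper's body (75 mm by 190 mm) begins 47 mm behind the grasp point.
Start: joints at [1.013, 0.342, 1.524, -0, 1.275, -0.146], TCP at [0.21, 0.481, 0.227] pointing down, gripper open.
Joint ranges: [-2.53, 2.53], [-0.77, 2.02], [0.04, 2.7], [-1, 4.14], [0.28, 2.66], [-3.11, 3.11]. Speed limits (rad/s): [2.57, 2.57, 3.14, 3.14, 3.14, 3.14].

## Interface

Orientations are given as a unit quaternion [x, y, z, w].
In Python, from workcell import r gives the robot as it stands.
- The arm moves only by the tool jog_arm, called after "Emit:" by a JSON object that holds its "fn" and its "kwargs", one argument or row to a line. Schema: {"type":"object","properties":{"offsets":{"type":"string"},"jaw":{"type":"number"},"squeeze":{"type":"number"},"only":{"type":"string"},"quiet":{"type":"boolean"},"lines":{"type":"string"}},"required":["offsets"],"additionalProperties":false}. offsets is a string of 1 to 10 rows, parted by semicolons, with the numbers parted by commas; each row has 4 numbers: dx, dy, dz in a scale on which 1.0 is 0.4 m, then a turn about the tool's z in a scale on which 1.0 is 2 pi rad; each row is the pose to reach, as a shift and turn from the pose commanded when the call began, along the tool's axes at that moment; what a row does not reach only later rows make up. A row lasts 1/10 s, in which the tool goes at most 0.05 m and 0.15 rad, less where a joint would pass 70% of its speed; a pose out of reach is approached as far as the arm can. jaw is the finger opening in m, set as the call begins (left out keeps the last). The fingers move at their own pace and stop on an object; squeeze is the grip in N (left out, the last holds). Time passes only in rows, so rows that do not move let the fingers close. The tool returns the time, the measured TCP pose, the force, the opening and the grip force at its end. only (a regular expression) keeps the lines of the reply that match it, lines (a string "A,B") keeps lines A to B, and quiet returns only ok. Shift and turn numbers lie between -1 and 1, and a call with a number outside is refused. Input that does not fit is refused with a message, and nothing moves.
- r.read_state(): the state, without advancing time (a new reading comes with each control period).
- r.get_image(name): name is "scene" or "top" or "wrist"; returns a dict with "color" (400x640x3 uint8, blue, green, red), "depth" (400x640 float32, m along the optical axis (not along the pixel's ray), 0 where there is no reading), "camera_matrix" (3x3 intrinsics, pixels), "extrinsics" (4x4, takes a point from world to camera coordinates). Camera axes: x right, y down, z forward; pixel columns grow to the right and rows downward; lengths in m; the calibration is good to about 2 mm. A picture is of the moment at which its call begins.
- r.job_done(): hands the job in; it is judged then, once.
The state is a dict: "time_s": time; "joints": joint angles; "dq": joint speeds; "effort": joint torques, N m; "tcp_pos": TCP position; "ee_rot": TCP orientation; "force": force on the tool from outside, world axes, zero at the start; "wrist_torque": the same for the moment, N m; "gripper_width": finger opening in m; "grip_force": force on a finger pad.
Only numpy, scipy, OpenCV 4.12 (cv2) and the standard library are available. Lean on these libraries where they do the work, as an engineer would, in place of code of your own. Each camera call takes 0.05 s, during which the arm holds its last target. There are 200 camera calls.

## Working session

There is one attempt and no reset: what is moved stays moved. The work goes in short steps, Python scripts to look and compute and a tool call to move; the robot and the scene stay as the last step left them, time stands still between calls to the robot, and variables do not carry over. Pictures are saved under pics/ and viewed, at most 12 in all, crops included, and the job is handed in when it is done.

```bash
ls; mkdir -p pics; cat > h.py <<'E'
import numpy as np, cv2
from workcell import r
def cloud(im):
    K=im["camera_matrix"];T=np.linalg.inv(im["extrinsics"]);d=im["depth"]
    v,u=np.mgrid[:400,:640]
    p=np.stack([(u-K[0,2])/K[0,0]*d,(v-K[1,2])/K[1,1]*d,d],-1)
    return p@T[:3,:3].T+T[:3,3]
def ray(im,u,v,z):
    K=im["camera_matrix"];T=np.linalg.inv(im["extrinsics"])
    d=T[:3,:3]@np.array([(u-K[0,2])/K[0,0],(v-K[1,2])/K[1,1],1]);o=T[:3,3]
    return o+d*(z-o[2])/d[2]
E
python3 - <<'E'
from h import *
for n in("scene","top"):
    im=r.get_image(n);cv2.imwrite(f"pics/{n}0.png",im["color"]);np.savez(f"{n}0.npz",**im)
    print(n,np.linalg.inv(im["extrinsics"]).round(3)[:3],im["camera_matrix"][0,0])
print(r.read_state(),r.grasp_offset)
E
```

```text
pics
workcell.py
scene [[-0.977 -0.168  0.131  0.346]
 [-0.213  0.749 -0.627  0.652]
 [ 0.007 -0.64  -0.768  0.942]] 373.54244150744654
top [[-0.015 -0.996  0.091  0.348]
 [-1.     0.014 -0.004  0.02 ]
 [ 0.003 -0.091 -0.996  1.322]] 428.3133044096998
{'time_s': 0.1, 'joints': array([ 1.01302421e+00,  3.42663490e-01,  1.52491123e+00, -6.45973809e-06,
        1.27536660e+00, -1.45990040e-01]), 'dq': array([-0.0002939 , -0.00169378, -0.00362135, -0.00064836, -0.00040645,
        0.00252198]), 'effort': array([ 2.17146473e-03, -4.32002234e+01, -2.44694853e+01,  7.20640831e-02,
        5.25735423e-02, -1.76529170e-06]), 'tcp_pos': array([0.20991786, 0.48082617, 0.22611261]), 'ee_rot': array([ 2.04438491e-01,  9.78879180e-01, -6.34081799e-04, -2.29519586e-04]), 'force': array([ 0.37358631, -0.05573016, -1.51997955]), 'wrist_torque': array([-0.01312055,  0.0301187 , -0.01374777]), 'grip_force': 0.0, 'gripper_width': 0.09198542634535208} 0.0188
```

View pics/scene0.png

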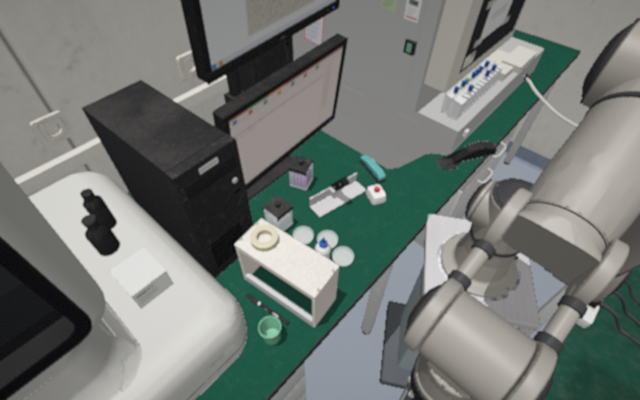

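View pics/top0.png

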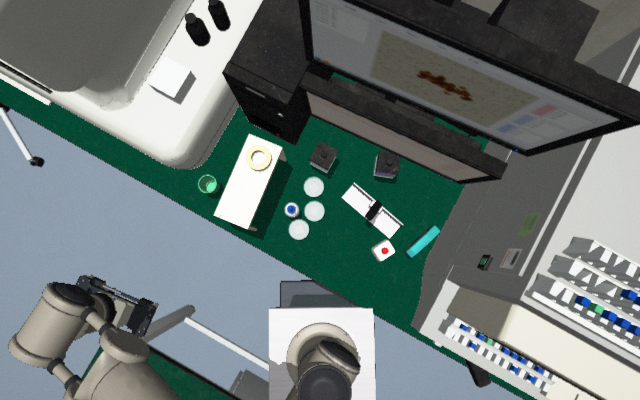

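The scene view shows the riser (roof about 240–338, 225–290), with the dishes and blue-capped bottle near (325,245) and the pusher at (340,190). The top view shows the roof about (250,185), the dishes at (314,187), (314,211) and (299,229), the bottle at (292,210), and the pusher along (345,185)–(402,235) with its handle at (373,210).

```bash
python3 - <<'E'
from h import *
im=dict(np.load("top0.npz"));c=im["color"]
cv2.imwrite("pics/crop1.png",cv2.resize(c[125:275,195:435],None,fx=3.33,fy=3.33,interpolation=cv2.INTER_CUBIC))
P=cloud(im)
def rect(m,name,z=None):
    cs,_=cv2.findContours(m.astype(np.uint8),cv2.RETR_EXTERNAL,cv2.CHAIN_APPROX_NONE)
    for k in cs:
        if cv2.contourArea(k)<40: continue
        mm=np.zeros((400,640),np.uint8);cv2.drawContours(mm,[k],-1,1,-1)
        zz=z if z is not None else np.median(P[mm>0][:,2])
        pts=np.array([ray(im,u,v,zz)[:2] for u,v in k[:,0]],np.float32)
        b=cv2.minAreaRect(pts)
        print(name,k[:,0].mean(0).round(),"z",round(float(zz),4),np.round(b[0],4),np.round(b[1],4),round(b[2],1));print(cv2.boxPoints(b).round(4).tolist())
R=np.zeros((400,640),bool);R[125:275,180:445]=1
rect(R&(abs(P[...,2]-.175)<.008),"roof",.175)
X=P
lo=R&(X[...,2]>.008)&(X[...,2]<.02);rect(lo,"low")
rect(R&(X[...,2]>.03)&(X[...,2]<.05),"z40")
rect(R&(X[...,2]>.06)&(X[...,2]<.14),"tall")
# green mask complement
hsv=cv2.cvtColor(c,cv2.COLOR_BGR2HSV)
rect(R&(hsv[...,1]<140)&(hsv[...,2]>110)&(P[...,2]<.16),"pale",.014)
E
```

```text
roof [248. 182.] z 0.175 [0.5132 0.1952] [0.1013 0.2416] 66.8
[[0.3822999894618988, 0.19629999995231628], [0.6043000221252441, 0.10100000351667404], [0.6442000269889832, 0.1941000074148178], [0.4221999943256378, 0.28929999470710754]]
roof [397. 153.] z 0.175 [ 0.584  -0.2094] [0.2787 0.0076] 63.8
[[0.51910001039505, -0.3327000141143799], [0.5257999897003174, -0.3361000120639801], [0.6488999724388123, -0.0860000029206276], [0.6420999765396118, -0.08269999921321869]]
roof [198. 148.] z 0.175 [0.6085 0.33  ] [0.0169 0.1428] 52.6
[[0.5467000007629395, 0.3666999936103821], [0.6601999998092651, 0.2799000144004822], [0.6704000234603882, 0.29330000281333923], [0.5569000244140625, 0.3801000118255615]]
low [299. 230.] z 0.0136 [0.3852 0.067 ] [0.058  0.0578] 89.2
[[0.35589998960494995, 0.03840000182390213], [0.41370001435279846, 0.03759999945759773], [0.4146000146865845, 0.09560000151395798], [0.35670000314712524, 0.09640000015497208]]
low [314. 211.] z 0.0138 [0.4411 0.0189] [0.0607 0.0607] 44.2
[[0.39820000529289246, 0.019500000402331352], [0.4404999911785126, -0.024000000208616257], [0.4839
[... 4162 characters left out ...]
200.] z 0.014 [ 0.4731 -0.1218] [0.1011 0.0641] 48.3
[[0.4154999852180481, -0.13819999992847443], [0.4634000062942505, -0.18080000579357147], [0.5307000279426575, -0.10530000180006027], [0.4828000068664551, -0.06270000338554382]]
pale [208. 187.] z 0.014 [0.5203 0.3412] [0.0351 0.0534] 30.0
[[0.4918000102043152, 0.3555000126361847], [0.5184999704360962, 0.3093000054359436], [0.5489000082015991, 0.32690000534057617], [0.5221999883651733, 0.37310001254081726]]
pale [313. 187.] z 0.014 [0.5182 0.0209] [0.0616 0.062 ] 89.2
[[0.4867999851703644, -0.009499999694526196], [0.548799991607666, -0.010400000028312206], [0.5497000217437744, 0.05119999870657921], [0.4876999855041504, 0.05209999904036522]]
```

View pics/crop1.png

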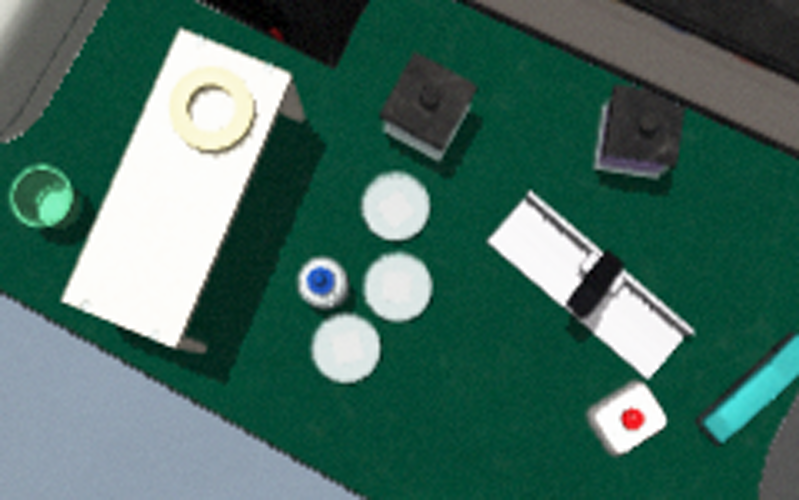

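The crop shows the blade on the pusher's upper-right side from (530,195) to (692,332) and the handle leaning down-left over the flange from (612,258) to (572,312). So the pusher faces away from the riser and must be turned about 108°. The bottle cap is at (321,281).

```bash
cat >> h.py <<'E'
from scipy.spatial.transform import Rotation as Ro
A=np.radians(66.8);O=np.array([.4933,.1487]);RX=np.array([np.cos(A),np.sin(A)]);RY=np.array([-RX[1],RX[0]])
def w(x,y): return O+x*RX+y*RY
def rr(p): d=np.array(p)[:2]-O; return np.round([d@RX,d@RY],4)
def go(x,y,z,phi=None):
    s=r.read_state();M=Ro.from_quat(s["ee_rot"]).as_matrix()
    d=M.T@(np.array([x,y,z])-s["tcp_pos"])
    ty=np.degrees(np.arctan2(M[1,1],M[0,1]))
    t=None
    if phi is not None:
        e=(ty-phi+90)%180-90; t=round(np.radians(e),3)
    print("t",round(s["time_s"],2),"shift",d.round(4),"turn",t,"(or ±pi) tool y deg",round(ty,1),"j",s["joints"].round(2),"tcp",s["tcp_pos"].round(4))
E
python3 - <<'E'
from h import *
im=dict(np.load("top0.npz"));P=cloud(im);c=im["color"];g=c.max(2)
R=np.zeros((400,640),bool);R[175:245,338:405]=1
# flange: bright, near bench; blade top z~.04; handle dark & high
b=cv2.cvtColor(c,cv2.COLOR_BGR2HSV)
fl=R&(b[...,1]<100)&(g>100)&(P[...,2]<.012)
fl=cv2.morphologyEx(fl.astype(np.uint8),cv2.MORPH_OPEN,np.ones((2,2)))>0
bl=R&(abs(P[...,2]-.038)<.006)
h=R&(P[...,2]>.09)
for n,m in(("flange",fl),("blade",bl),("handle",h)):
    p=P[m];q=cv2.minAreaRect(p[:,:2].astype(np.float32))
    print(n,m.sum(),np.round(q[0],4),np.round(q[1],4),q[2],"z",p[:,2].min().round(3),p[:,2].max().round(3))
hp=P[h]
u=np.array([np.cos(np.radians(48.2)),np.sin(np.radians(48.2))]);f=np.array([u[1],-u[0]])
for n,m in(("flange",fl),("blade",bl),("handle",h)):
    p=P[m][:,:2];print(n,"along",np.percentile(p@u,[1,50,99]).round(4),"front",np.percentile(p@f,[1,50,99]).round(4))
R[:]=0;R[195:225,278:306]=1
m=R&(P[...,2]>.1);print("cap",P[m].mean(0),m.sum());m=R&(P[...,2]>.07)&(P[...,2]<.086);print("shoulder",cv2.minEnclosingCircle(P[m][:,:2].astype(np.float32)),P[m].mean(0))
R[:]=0;R[140:180,240:280]=1
m=R&(P[...,2]>.185);t=P[m].mean(0);print("tape",rr(t))
s=cv2.imread("pics/scene0.png")
ims=dict(np.load("scene0.npz"));Q=cloud(ims);m=(Q[...,2]>.1)&(Q[...,2]<.12)&(np.hypot(Q[...,0]-.44,Q[...,1]-.085)<.03);print("cap scene",Q[m].mean(0),m.sum())
i=r.get_image("wrist");cv2.imwrite("pics/w0.png",i["color"]);print(np.linalg.inv(i["extrinsics"]).round(3))
go(*w(0,0),.2,0);
E
```

```text
flange 946 [ 0.3767 -0.1081] [0.1989 0.2091] 49.522743225097656 z -0.007 1.322
blade 142 [ 0.4486 -0.1968] [0.2084 0.1169] 23.06689453125 z 0.032 0.044
handle 123 [ 0.3855 -0.0742] [0.028  0.2001] 29.499961853027344 z 0.09 1.322
flange along [0.075  0.1864 0.2693] front [0.4022 0.428  0.4557]
blade along [0.0769 0.1873 0.2683] front [0.3784 0.4565 0.5482]
handle along [0.1656 0.1786 0.2469] front [0.2465 0.4066 0.4308]
cap [0.41277073 0.06508843 0.48080784] 13
shoulder ((0.44238924980163574, 0.08614172786474228), 0.017787624150514603) [0.44139794 0.08586728 0.07375341]
tape [ 0.0466 -0.0662]
cap scene [0.44235459 0.08855429 0.10524237] 11
[[ 0.399  0.888  0.227  0.149]
 [ 0.917 -0.386 -0.102  0.508]
 [-0.003  0.249 -0.969  0.383]
 [ 0.     0.     0.     1.   ]]
t 0.15 shift [-0.3926 -0.191   0.0264] turn 1.159 (or ±pi) tool y deg 66.4 j [ 1.01  0.34  1.52 -0.    1.28 -0.15] tcp [0.21   0.4809 0.2262]
```

```bash
python3 - <<'E'
from h import *
go(.4425,.087,.227,156.8-180)
print(w(.06,.08), rr([.4425,.087]))
E
```

```text
t 0.15 shift [-0.3707 -0.2679 -0.0005] turn 1.564 (or ±pi) tool y deg 66.4 j [ 1.01  0.34  1.52 -0.    1.28 -0.15] tcp [0.21   0.4809 0.2262]
[0.44340569 0.23536347] [-0.0767  0.0224]
```

Units first: shifts go in shares of 0.4 m and turns go in shares of 2 pi rad. So -0.371 m is -0.9275, -0.35 m is -0.875, -1.5 rad is -0.2387.

Emit:
{"fn": "jog_arm", "kwargs": {
  "offsets": "-0.1,-0.075,-0.05,-0.0239;-0.2,-0.145,-0.05,-0.0477;-0.3,-0.2175,-0.05,-0.0716;-0.4,-0.29,-0.05,-0.0955;-0.5,-0.3625,-0.05,-0.1194;-0.6,-0.4325,-0.05,-0.1432;-0.7,-0.505,-0.05,-0.1671;-0.8,-0.5775,-0.05,-0.191;-0.875,-0.6325,-0.025,-0.2149;-0.9275,-0.67,0,-0.2387",
  "jaw": 0.092
}}

```text
time_s: 1.15
tcp_pos: [0.4267, 0.1157, 0.234]
ee_rot: [-0.423, 0.906, -0.0, 0.001]
force: [1.0, -0.0, -0.8]
gripper_width: 0.092
grip_force: 0.0
```

```bash
python3 - <<'E'
from h import *
go(.4425,.087,.05,156.8)
E
```

```text
t 1.15 shift [ 0.0121 -0.0304  0.184 ] turn -0.291 (or ±pi) tool y deg 140.1 j [ 0.09  0.18  1.72  0.    1.23 -2.35] tcp [0.4267 0.1157 0.234 ]
```

Scaled: -0.08 rad is -0.0127.

Emit:
{"fn": "jog_arm", "kwargs": {
  "offsets": "0,0,0,0;0,0,0,0;0,0,0,-0.0127;0,0,0,-0.0127;0,0,0,-0.0127",
  "quiet": true
}}

```text
ok
```

```bash
python3 - <<'E'
from h import *
i=r.get_image("wrist");cv2.imwrite("pics/w1.png",i["color"]);P=cloud(i)
m=(P[...,2]>.07)&(P[...,2]<.086)&(i["depth"]>0)&(np.hypot(P[...,0]-.4425,P[...,1]-.087)<.04)
print("shoulder",cv2.minEnclosingCircle(P[m][:,:2].astype(np.float32)),m.sum())
go(.4425,.087,.05,156.8)
E
```

```text
shoulder ((0.44435951113700867, 0.083335280418396), 0.017392776906490326) 327
t 1.7 shift [ 0.0155 -0.032   0.1839] turn -0.218 (or ±pi) tool y deg 144.3 j [ 0.1   0.18  1.72  0.    1.24 -2.42] tcp [0.4254 0.1182 0.2339]
```

View pics/w1.png

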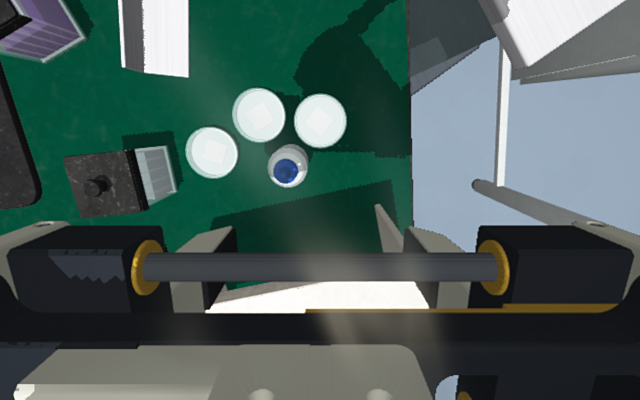

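The wrist view shows the bottle cap at (286,172) and the three dishes at (211,152), (259,115) and (320,121), with the riser roof under the gripper at the bottom. The approach is clear, so I'll move over the bottle first and then go down.

Scaled: 0.184 m is 0.46, 0.17 m is 0.425, -0.218 rad is -0.0347.

Emit:
{"fn": "jog_arm", "kwargs": {
  "offsets": "0.025,-0.05,0,-0.0175;0.0388,-0.08,0,-0.0347;0.0388,-0.08,0,-0.0347;0.0388,-0.08,0.1125,-0.0347;0.0388,-0.08,0.225,-0.0347;0.0388,-0.08,0.3375,-0.0347;0.0388,-0.08,0.425,-0.0347;0.0388,-0.08,0.46,-0.0347;0.0388,-0.08,0.46,-0.0347;0.0388,-0.08,0.46,-0.0347",
  "jaw": 0.092
}}

```text
time_s: 2.7
tcp_pos: [0.443, 0.0867, 0.0502]
ee_rot: [-0.55, 0.835, 0.0, 0.0]
force: [0.3, -0.3, 0.4]
gripper_width: 0.0919
grip_force: 0.0
```

```bash
python3 -c "
from h import *
go(.4430,.0865,.05,156.8)"
```

```text
t 2.7 shift [ 0.0001 -0.0001  0.0002] turn -0.0 (or ±pi) tool y deg 156.8 j [ 0.02  0.45  1.94  0.    0.75 -2.71] tcp [0.443  0.0867 0.0502]
```

Emit:
{"fn": "jog_arm", "kwargs": {
  "offsets": "0,0,0,0;0,0,0,0;0,0,0,0;0,0,0,0;0,0,0,0;0,0,0,0;0,0,0,0",
  "jaw": 0.03,
  "squeeze": 20
}}

```text
time_s: 3.4
tcp_pos: [0.443, 0.086, 0.0498]
ee_rot: [-0.551, 0.835, -0.0, 0.0]
force: [0.6, 0.3, -0.6]
gripper_width: 0.0421
grip_force: 19.9
```

Emit:
{"fn": "jog_arm", "kwargs": {
  "offsets": "0,0,-0.1,0;0,0,-0.2,0;0,0,-0.3,0;0,0,-0.4,0;0,0,-0.5,0;0,0,-0.5375,0;0,0,-0.5375,0;0,0,-0.5375,0"
}}

```text
time_s: 4.2
tcp_pos: [0.4423, 0.086, 0.2638]
ee_rot: [-0.551, 0.835, 0.0, -0.001]
force: [-0.2, -0.3, -1.3]
gripper_width: 0.0419
grip_force: 19.9
```

```bash
python3 -c "
from h import *
x,y=w(.06,.09);go(x,y,.226,156.8)"
```

```text
t 4.2 shift [-0.1378  0.0676  0.0378] turn 0.001 (or ±pi) tool y deg 156.9 j [ 0.02  0.18  1.65  0.    1.32 -2.72] tcp [0.4423 0.086  0.2638]
```

Scaled: -0.138 m is -0.345, -0.105 m is -0.2625.

Emit:
{"fn": "jog_arm", "kwargs": {
  "offsets": "-0.0875,0.0425,0,0;-0.175,0.085,0,0;-0.2625,0.1275,0,0;-0.345,0.1675,0,0;-0.345,0.1675,0,0;-0.345,0.1675,0,0;-0.345,0.1675,0.05,0;-0.345,0.1675,0.0825,0;-0.345,0.1675,0.0925,0;-0.345,0.1675,0.095,0"
}}

```text
time_s: 5.2
tcp_pos: [0.4353, 0.2382, 0.226]
ee_rot: [-0.55, 0.835, 0.0, -0.001]
force: [0.7, -0.1, -1.8]
gripper_width: 0.0421
grip_force: 19.9
```

Emit:
{"fn": "jog_arm", "kwargs": {
  "offsets": "0,0,0,0;0,0,0.0025,0;0,0,0.0025,0"
}}

```text
time_s: 5.5
tcp_pos: [0.4356, 0.2392, 0.2261]
ee_rot: [-0.551, 0.835, -0.0, 0.0]
force: [-1.0, 0.7, -2.2]
gripper_width: 0.0421
grip_force: 19.9
```

```bash
python3 -c "
from h import *
x,y=w(.06,.09);go(x,y,.226,156.8)"
```

```text
t 5.5 shift [0.0005 0.0014 0.0001] turn 0.001 (or ±pi) tool y deg 156.9 j [ 0.35  0.29  1.6   0.    1.25 -2.39] tcp [0.4356 0.2392 0.2261]
```

Scaled: 0.002 m is 0.005, 0.001 m is 0.0025.

Emit:
{"fn": "jog_arm", "kwargs": {
  "offsets": "0,0,0.0025,0;0,0,0.005,0;0,0,0.005,0"
}}

```text
time_s: 5.8
tcp_pos: [0.4358, 0.2396, 0.2247]
ee_rot: [-0.551, 0.834, -0.0, 0.001]
force: [-1.0, 0.4, 4.8]
gripper_width: 0.0421
grip_force: 19.9
```

Emit:
{"fn": "jog_arm", "kwargs": {
  "offsets": "0,0,0,0;0,0,0,0;0,0,0,0;0,0,0,0;0,0,0,0",
  "jaw": 0.075
}}

```text
time_s: 6.3
tcp_pos: [0.4354, 0.2392, 0.2236]
ee_rot: [-0.551, 0.835, 0.0, -0.0]
force: [-0.4, 0.8, 0.3]
gripper_width: 0.0739
grip_force: 0.0
```

Emit:
{"fn": "jog_arm", "kwargs": {
  "offsets": "0,0,-0.075,0;0,0,-0.175,0;0,0,-0.25,0;0,0,-0.25,0"
}}

```text
time_s: 6.7
tcp_pos: [0.437, 0.2399, 0.3281]
ee_rot: [-0.551, 0.834, -0.001, 0.004]
force: [0.6, 0.7, -0.7]
gripper_width: 0.0746
grip_force: 0.0
```

```bash
python3 - <<'E'
from h import *
i=r.get_image("top");P=cloud(i);m=(P[...,2]>.24)&(P[...,2]<.262)&(np.hypot(*(P[...,:2]-w(.06,.09)).transpose(2,0,1))<.04)
print(m.sum(),rr(P[m].mean(0)),P[m][:,2].mean())
i=r.get_image("scene");P=cloud(i);m=(P[...,2]>.27)&(P[...,2]<.29)&(np.hypot(*(P[...,:2]-w(.06,.09)).transpose(2,0,1))<.04)
print(m.sum(),rr(P[m].mean(0)) if m.any() else 0)
cv2.imwrite("pics/s2.png",i["color"])
for dx in(.0,):
  u=np.array([.6665,.7455]);f=np.array([.7455,-.6665]);p=.174*u+(.4585-.058)*f;print(p);go(*p,.2,-131.8)
E
```

```text
88 [0.05   0.0869] 0.24696805876632225
28 [0.0631 0.0907]
[ 0.41454375 -0.13721625]
t 6.8 shift [ 0.3545 -0.1286  0.1237] turn -1.245 (or ±pi) tool y deg 156.9 j [ 0.35  0.23  1.41  0.    1.5  -2.39] tcp [0.4354 0.2392 0.3238]
```

View pics/s2.png

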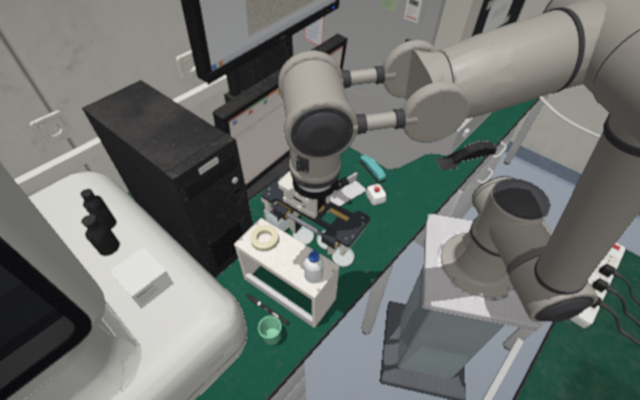

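The scene view shows the bottle standing upright on the roof at (314,262), with the tape undisturbed at (264,236) and the gripper clear above. Next I move to the pusher and unwind the wrist.

Scaled: 0.354 m is 0.885, 0.14 m is 0.35, 1.5 rad is 0.2387.

Emit:
{"fn": "jog_arm", "kwargs": {
  "offsets": "0.0875,-0.0325,0,0.0239;0.175,-0.065,0,0.0477;0.2625,-0.0975,0,0.0716;0.35,-0.13,0,0.0955;0.4375,-0.1625,0,0.1194;0.525,-0.195,0,0.1432;0.6125,-0.2275,0,0.1671;0.7,-0.26,0,0.191;0.7875,-0.2925,0,0.2149;0.885,-0.32,0,0.2387",
  "jaw": 0.06
}}

```text
time_s: 7.8
tcp_pos: [0.4133, -0.1376, 0.3221]
ee_rot: [0.169, 0.986, 0.001, -0.001]
force: [0.4, -0.8, 0.8]
gripper_width: 0.0597
grip_force: 0.0
```

Emit:
{"fn": "jog_arm", "kwargs": {
  "offsets": "0,0,0,0.0239;0,0,0,0.0477;0,0,0,0.0716;0,0,0,0.0955;0,0,0,0.1194;0,0,0,0.1432;0,0,0,0.1671;0,0,0,0.191;0,0,0,0.2149;0,0,0,0.2387",
  "quiet": true
}}

```text
ok
```

Emit:
{"fn": "jog_arm", "kwargs": {
  "offsets": "0,0,0,0.0239;0,0,0,0.0477;0,0,0,0.0716;0,0,0,0.0955;0,0,0,0.1194;0,0,0,0.1432;0,0,0,0.1671;0,0,0,0.191;0,0,0,0.2149;0,0,0,0.2387"
}}

```text
time_s: 9.8
tcp_pos: [0.4135, -0.1362, 0.322]
ee_rot: [0.995, -0.099, -0.002, -0.001]
force: [0.0, 0.1, -1.2]
gripper_width: 0.0601
grip_force: 0.0
```

Emit:
{"fn": "jog_arm", "kwargs": {
  "offsets": "0,0,0,0.0239;0,0,0,0.0477;0,0,0,0.0716;0,0,0,0.0716;0,0,0,0.0716"
}}

```text
time_s: 10.3
tcp_pos: [0.4137, -0.1364, 0.3227]
ee_rot: [0.95, -0.313, -0.001, -0.0]
force: [0.1, 1.4, -0.4]
gripper_width: 0.0599
grip_force: 0.0
```

```bash
python3 - <<'E'
from h import *
go(.4145,-.1372,.2,-131.8)
i=r.get_image("wrist");cv2.imwrite("pics/w3.png",i["color"]);np.savez("w3.npz",**i)
E
```

```text
t 10.3 shift [0.0014 0.0002 0.1227] turn 0.092 (or ±pi) tool y deg -126.5 j [-0.49  0.11  1.56  0.    1.47  1.71] tcp [ 0.4137 -0.1364  0.3227]
```

View pics/w3.png

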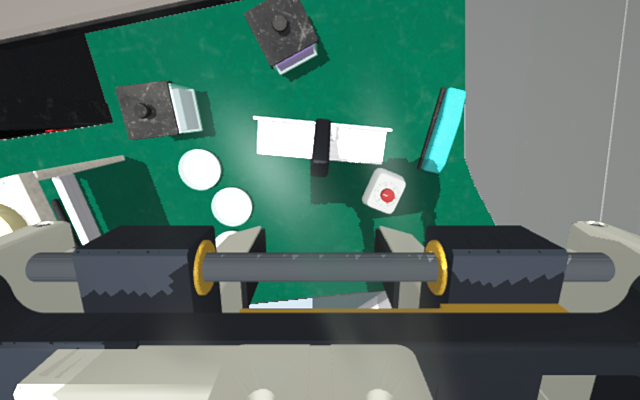

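The wrist view shows the pusher handle from (322,120) to (319,172), the blade's top edge from (254,118) to (391,130), and the timer clear at (385,190). I'll check the handle position with this view's depth.

```bash
python3 - <<'E'
from h import *
i=dict(np.load("w3.npz"));P=cloud(i);d=i["depth"]
R=np.zeros((400,640),bool);R[105:180,245:400]=1;R&=d>0
c=i["color"].astype(int);g=c.max(2);sat=c.max(2)-c.min(2)
bright=R&(g>120)&(sat<60)&(np.hypot(P[...,0]-.44,P[...,1]-.16)<.13)
h=R&(P[...,2]>.085)&(P[...,2]<.125)&(np.hypot(P[...,0]-.42,P[...,1]+.145)<.06)
bl=R&(abs(P[...,2]-.038)<.006)&bright
fl=R&(P[...,2]<.01)&bright
bp=P[bl][:,:2].astype(np.float32);vx,vy,_,_=cv2.fitLine(bp,cv2.DIST_HUBER,0,.01,.01).ravel();print("blade dir",np.degrees(np.arctan2(vy,vx))%180,len(bp))
print("flange rect",cv2.minAreaRect(P[fl][:,:2].astype(np.float32)))
u=np.array([.6665,.7455]);f=np.array([.7455,-.6665])
for n,m in(("flange",fl),("blade",bl),("handle",h)):
    p=P[m];print(n,len(p),"along",np.percentile(p[:,:2]@u,[2,50,98]).round(4),"front",np.percentile(p[:,:2]@f,[2,50,98]).round(4),"z",np.percentile(p[:,2],[2,98]).round(4))
E
```

```text
Traceback (most recent call last):
cv2.error: OpenCV(4.12.0) /io/opencv/modules/imgproc/src/linefit.cpp:50: error: (-215:Assertion failed) count > 0 in function 'fitLine2D_wods'
```

```bash
python3 - <<'E'
from h import *
i=dict(np.load("w3.npz"));P=cloud(i);d=i["depth"]
for u,v in((320,165),(322,130),(280,140),(360,145),(215,165),(300,121),(300,120),(300,118)): print(u,v,d[v,u],P[v,u].round(3),i["color"][v,u])
E
```

```text
320 165 0.37145048 [ 0.424 -0.145  0.11 ] [46 42 40]
322 130 0.40478048 [ 0.454 -0.171  0.065] [45 38 39]
280 140 0.46956158 [ 0.478 -0.109  0.003] [255 255 255]
360 145 0.4721858 [ 0.399 -0.203  0.002] [255 255 255]
215 165 0.46890318 [ 0.508 -0.007  0.013] [255 255 254]
300 121 0.42682016 [ 0.481 -0.153  0.039] [255 255 255]
300 120 0.42595634 [ 0.482 -0.154  0.04 ] [255 255 255]
300 118 0.46398038 [ 0.486 -0.153 -0.   ] [ 78 112   0]
```

```bash
python3 - <<'E'
from h import *
i=dict(np.load("w3.npz"));P=cloud(i);d=i["depth"]
R=np.zeros((400,640),bool);R[105:180,245:400]=1;R&=d>0
c=i["color"].astype(int);g=c.max(2);sat=g-c.min(2)
bright=R&(g>120)&(sat<60)&(np.hypot(P[...,0]-.44,P[...,1]+.16)<.13)
h=R&(P[...,2]>.085)&(P[...,2]<.125)&(np.hypot(P[...,0]-.42,P[...,1]+.145)<.06)
bl=R&(abs(P[...,2]-.038)<.006)&bright
fl=R&(P[...,2]<.01)&bright
vx,vy,_,_=cv2.fitLine(P[bl][:,:2].astype(np.float32),cv2.DIST_HUBER,0,.01,.01).ravel();print("blade dir",np.degrees(np.arctan2(vy,vx))%180)
print("flange rect",cv2.minAreaRect(P[fl][:,:2].astype(np.float32)))
u=np.array([.6665,.7455]);f=np.array([.7455,-.6665])
for n,m in(("flange",fl),("blade",bl),("handle",h)):
    p=P[m];print(n,len(p),"along",np.percentile(p[:,:2]@u,[2,50,98]).round(4),"front",np.percentile(p[:,:2]@f,[2,50,98]).round(4),"z",np.percentile(p[:,2],[2,98]).round(4))
E
```

```text
blade dir 48.531017
flange rect ((0.4305570125579834, -0.15233483910560608), (0.23816713690757751, 0.09853719919919968), 53.279083251953125)
flange 5041 along [0.0769 0.2147 0.2849] front [0.3714 0.4243 0.4577] z [-0.0022  0.005 ]
blade 530 along [0.0839 0.1874 0.2681] front [0.4404 0.4598 0.4628] z [0.0364 0.0408]
handle 592 along [0.1654 0.1758 0.1862] front [0.3977 0.4193 0.4373] z [0.0862 0.1131]
```

```bash
python3 - <<'E'
from h import *
a=np.radians(48.4);u=np.array([np.cos(a),np.sin(a)]);f=np.array([u[1],-u[0]])
p=(.175*np.array([.6665,.7455])+.460*np.array([.7455,-.6665]))-.059*f;print(p)
go(*p,.078,-131.6)
E
```

```text
[ 0.41544741 -0.13695585]
t 10.35 shift [ 0.002  -0.0006  0.2449] turn 0.088 (or ±pi) tool y deg -126.5 j [-0.49  0.11  1.56  0.    1.47  1.71] tcp [ 0.4138 -0.1364  0.3229]
```

Scaled: 0.245 m is 0.6125, 0.24 m is 0.6, 0.088 rad is 0.014.

Emit:
{"fn": "jog_arm", "kwargs": {
  "offsets": "0.005,0,0.1,0.008;0.005,0,0.2,0.014;0.005,0,0.3,0.014;0.005,0,0.4,0.014;0.005,0,0.5,0.014;0.005,0,0.5625,0.014;0.005,0,0.6,0.014;0.005,0,0.6125,0.014;0.005,0,0.6125,0.014;0.005,0,0.6125,0.014",
  "jaw": 0.06
}}

```text
time_s: 11.35
tcp_pos: [0.4162, -0.138, 0.0794]
ee_rot: [0.934, -0.356, 0.001, 0.0]
force: [0.0, -0.5, -0.3]
gripper_width: 0.0601
grip_force: 0.0
```

Emit:
{"fn": "jog_arm", "kwargs": {
  "offsets": "0,0,0,0;0,0,0,0;0,0,0,0;0,0,0,0;0,0,0,0;0,0,0,0",
  "jaw": 0.01,
  "squeeze": 50
}}

```text
time_s: 11.95
tcp_pos: [0.4158, -0.1377, 0.0788]
ee_rot: [0.934, -0.357, 0.0, -0.0]
force: [0.2, 1.0, 0.9]
gripper_width: 0.0215
grip_force: 50.0
```

Emit:
{"fn": "jog_arm", "kwargs": {
  "offsets": "0,0,-0.025,0;0,0,-0.075,0;0,0,-0.075,0;0,0,-0.075,0"
}}

```text
time_s: 12.35
tcp_pos: [0.4157, -0.1377, 0.1088]
ee_rot: [0.934, -0.357, 0.0, 0.0]
force: [-0.6, 0.7, -3.8]
gripper_width: 0.0217
grip_force: 50.0
```

```bash
python3 - <<'E'
from h import *
go(.4154,-.1370,.078,-131.6)
for n in("wrist","scene"):
    i=r.get_image(n);np.savez(n[0]+"4.npz",**i);cv2.imwrite(f"pics/{n}4.png",i["color"][180:330,170:410] if n=="scene" else i["color"])
a=cv2.imread("pics/scene4.png");cv2.imwrite("pics/scene4.png",cv2.resize(a,None,fx=3,fy=3))
E
```

```text
t 12.35 shift [-0.0007 -0.0004  0.0308] turn -0.003 (or ±pi) tool y deg -131.8 j [-0.5   0.33  1.92  0.    0.89  1.8 ] tcp [ 0.4157 -0.1377  0.1088]
```

View pics/wrist4.png

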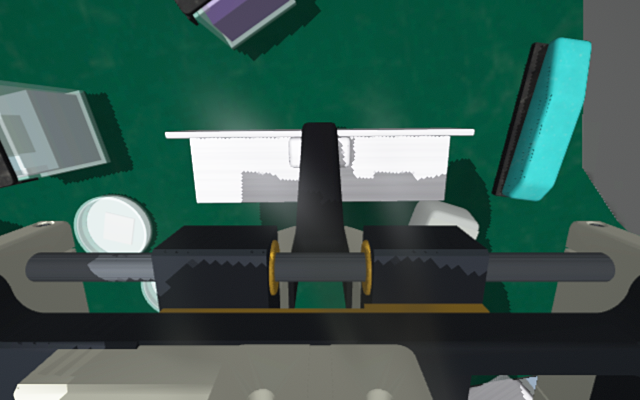

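The wrist view shows the pusher held square, with its blade top from (166,134) to (474,131) and the handle between the pads. Next I measure the blade relative to the tool and plan the carry.

```bash
cat >> h.py <<'E'
def blade(i):
    s=r.read_state();M=Ro.from_quat(s["ee_rot"]).as_matrix();P=cloud(i)
    q=(P-s["tcp_pos"])@M
    c=i["color"].astype(int);g=c.max(2)
    b=(i["depth"]>0)&(g>140)&(g-c.min(2)<60)
    b[:100]=0;b[225:]=0
    bl=b&(abs(q[...,0]-.057)<.022)&(abs(q[...,1])<.1)&(abs(q[...,2]-.040)<.012)
    fl=b&(q[...,0]>0.0)&(q[...,0]<.05)&(abs(q[...,1])<.1)&(abs(q[...,2]-.074)<.014)
    p=q[bl];k=np.polyfit(p[:,1],p[:,0],1)
    print("blade n",len(p),"x",np.percentile(p[:,0],[5,50,95]).round(4),"y",np.percentile(p[:,1],[1,99]).round(4),"z",np.median(p[:,2]).round(4),"skew deg",np.degrees(np.arctan(k[0])).round(2))
    f=q[fl]
    if len(f)>50: k=np.polyfit(f[:,0],f[:,2],1);print("flange pitch deg",np.degrees(np.arctan(k[0])).round(2),"z at 0",k[1].round(4),len(f))
E
python3 - <<'E'
from h import *
blade(dict(np.load("w4.npz")))
x,y=w(-.19-.059,0);print(x,y);go(x,y,.2,-23.2)
E
```

```text
blade n 2361 x [0.0423 0.0587 0.0613] y [-0.0952  0.0941] z 0.0392 skew deg 0.67
flange pitch deg 0.11 z at 0 0.075 11592
0.39520846451185315 -0.08016469947455337
t 12.45 shift [-0.0532 -0.0294 -0.0918] turn 1.246 (or ±pi) tool y deg -131.8 j [-0.5   0.33  1.92  0.    0.89  1.8 ] tcp [ 0.4151 -0.1375  0.1081]
```

Scaled: -0.11 m is -0.275, -0.08 m is -0.2, -0.12 rad is -0.0191.

Emit:
{"fn": "jog_arm", "kwargs": {
  "offsets": "0,0,-0.1,0;0,0,-0.2,0;0,0,-0.275,0;-0.0125,-0.0075,-0.275,-0.0191;-0.03,-0.015,-0.275,-0.0398;-0.045,-0.025,-0.275,-0.0637;-0.0625,-0.035,-0.275,-0.0875;-0.075,-0.0425,-0.275,-0.1114;-0.09,-0.05,-0.275,-0.1353;-0.105,-0.0575,-0.275,-0.1592"
}}

```text
time_s: 13.45
tcp_pos: [0.3991, -0.0922, 0.2178]
ee_rot: [0.99, 0.138, -0.001, -0.001]
force: [-0.6, -0.5, -3.4]
gripper_width: 0.0214
grip_force: 50.0
```

Emit:
{"fn": "jog_arm", "kwargs": {
  "offsets": "0,0,0,-0.0223;0,0,0,-0.0446;0,0,0,-0.0668;0,0,0,-0.0891;0,0,0,-0.1114;0,0,0,-0.1273;0,0,0,-0.1401;0,0,0,-0.1424;0,0,0,-0.1424;0,0,0,-0.1424"
}}

```text
time_s: 14.45
tcp_pos: [0.3996, -0.0926, 0.2184]
ee_rot: [0.835, 0.55, -0.0, -0.0]
force: [0.7, 0.4, -3.0]
gripper_width: 0.0215
grip_force: 50.0
```

```bash
python3 - <<'E'
from h import *
i=r.get_image("wrist");cv2.imwrite("pics/w5.png",i["color"]);blade(i)
P=cloud(i);c=i["color"].astype(int);g=c.max(2)
m=(i["depth"]>0)&(P[...,2]>.009)&(P[...,2]<.02)&(g>100)&(P[...,0]<.58);m[225:]=0
n,l,st,ce=cv2.connectedComponentsWithStats(m.astype(np.uint8))
for k in range(1,n):
    if st[k,4]>200:
        q=P[l==k][:,:2].astype(np.float32);o,rad=cv2.minEnclosingCircle(q);print(ce[k].round(),rr(o),round(rad,4),st[k,4])
x,y=w(-.195-.060,0);go(x,y,.085,-23.2)
E
```

```text
blade n 2399 x [0.0414 0.0579 0.0605] y [-0.0953  0.0935] z 0.0401 skew deg 0.61
flange pitch deg 0.18 z at 0 0.0757 11784
[380.  41.] [-0.1104 -0.0737] 0.0319 2927
[252.  49.] [-0.1186  0.0651] 0.0319 2890
[316.  71.] [-0.1408 -0.0049] 0.0316 2711
[ 39. 190.] [-0.2749  0.3316] 0.0602 2390
t 14.5 shift [ 0.0037 -0.0089  0.1335] turn -0.001 (or ±pi) tool y deg -23.3 j [-0.42  0.14  1.82  0.    1.18 -0.01] tcp [ 0.3996 -0.0926  0.2185]
```

View pics/w5.png

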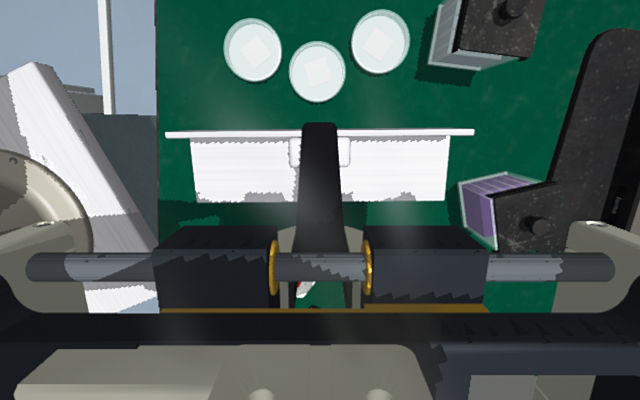

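The wrist view shows the three dishes in front of the blade at (252,49), (316,71) and (380,41). Their measured radius of 31.9 mm agrees with the given size, and jar_2 is at the right, clear. I'll set the pusher down behind them.

Units first: shifts go in shares of 0.4 m and turns go in shares of 2 pi rad. So 0.139 m is 0.3475, 0.12 m is 0.3.

Emit:
{"fn": "jog_arm", "kwargs": {
  "offsets": "0.01,-0.0325,0.075,0;0.01,-0.0325,0.175,0;0.01,-0.0325,0.25,0;0.01,-0.0325,0.3,0;0.01,-0.0325,0.3325,0;0.01,-0.0325,0.34,0;0.01,-0.0325,0.345,0;0.01,-0.0325,0.3475,0;0.01,-0.0325,0.3475,0"
}}

```text
time_s: 15.4
tcp_pos: [0.3898, -0.084, 0.0803]
ee_rot: [0.835, 0.55, 0.0, 0.001]
force: [-0.2, 0.0, -2.7]
gripper_width: 0.0215
grip_force: 50.0
```

```bash
python3 - <<'E'
from h import *
i=r.get_image("wrist");blade(i)
s=r.read_state();print(rr(s["tcp_pos"]),s["tcp_pos"][2],s["force"])
x,y=w(-.140-.0605,.004);go(x,y,.079,-23.2)
E
```

```text
blade n 2400 x [0.0415 0.0579 0.0605] y [-0.0952  0.0938] z 0.04 skew deg 0.61
flange pitch deg 0.1 z at 0 0.0757 11862
[-0.2547  0.0035] 0.08028726401663239 [-0.04424839 -0.31494257 -2.79253688]
t 15.45 shift [ 0.0542 -0.0005  0.0013] turn -0.0 (or ±pi) tool y deg -23.2 j [-0.41  0.32  2.05  0.    0.77 -0.  ] tcp [ 0.3898 -0.084   0.0803]
```

Scaled: 0.054 m is 0.135, 0.043 m is 0.1075.

Emit:
{"fn": "jog_arm", "kwargs": {
  "offsets": "0.025,0,0,0;0.045,0,0,0;0.0575,0,0,0;0.07,0,0,0;0.0825,0,0,0;0.095,0,0,0;0.1075,0,0,0;0.12,0,0,0;0.1275,0,0,0;0.135,0,0,0"
}}

```text
time_s: 16.45
tcp_pos: [0.4107, -0.034, 0.0797]
ee_rot: [0.835, 0.551, -0.0, -0.0]
force: [0.1, -1.7, -1.2]
gripper_width: 0.0215
grip_force: 50.0
```

Emit:
{"fn": "jog_arm", "kwargs": {
  "offsets": "0.0075,0,0,0;0.0075,0,0,0;0.0075,0,0,0"
}}

```text
time_s: 16.75
tcp_pos: [0.4118, -0.0313, 0.0797]
ee_rot: [0.835, 0.55, 0.0, -0.0]
force: [-0.9, 0.0, -3.4]
gripper_width: 0.0215
grip_force: 50.0
```

```bash
cat >> h.py <<'E'
def dishes(i):
    P=cloud(i);c=i["color"].astype(int);g=c.max(2)
    m=(i["depth"]>0)&(P[...,2]>.009)&(P[...,2]<.02)&(g>100)&(np.linalg.norm(P[...,:2]-w(-.06,0),axis=-1)<.17)
    m[225:]=0
    n,l,st,ce=cv2.connectedComponentsWithStats(m.astype(np.uint8))
    for k in range(1,n):
        if st[k,4]>150:
            o,rad=cv2.minEnclosingCircle(P[l==k][:,:2].astype(np.float32));print(ce[k].round(),rr(o),round(rad,4),st[k,4])
E
python3 - <<'E'
from h import *
i=r.get_image("wrist");cv2.imwrite("pics/w6.png",i["color"]);blade(i);dishes(i)
s=r.read_state();print(rr(s["tcp_pos"]),s["tcp_pos"][2],s["force"])
E
```

```text
blade n 2450 x [0.0416 0.058  0.0607] y [-0.0952  0.0936] z 0.04 skew deg 0.62
flange pitch deg 0.13 z at 0 0.0757 11873
[522.  76.] [-0.1033 -0.1403] 0.0303 902
[433.  81.] [-0.1059 -0.0739] 0.0319 6962
[232.  83.] [-0.1077  0.0647] 0.0318 6930
[334.  81.] [-0.107  -0.0058] 0.0317 6726
[-0.1976  0.004 ] 0.07968061206313837 [ 0.52134848  0.52957994 -2.98307428]
```

View pics/w6.png

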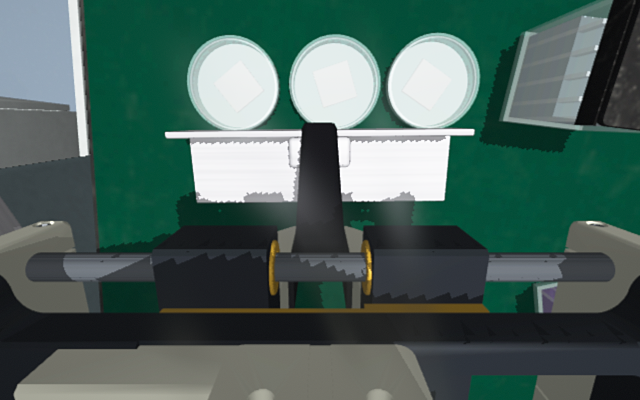

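The wrist view shows all three dishes in one row against the blade, at (232,83), (334,81) and (433,81). Step 2 is met, and jar_2 is clear at the right. Now I push on towards the riser.

Scaled: 0.08 m is 0.2, 0.075 m is 0.1875.

Emit:
{"fn": "jog_arm", "kwargs": {
  "offsets": "0.0125,0,0,0;0.0325,0,0,0;0.055,0,0,0;0.0775,0,0,0;0.1,0,0,0;0.1225,0,0,0;0.145,0,0,0;0.1675,0,0,0;0.1875,0,0,0;0.2,0,0,0"
}}

```text
time_s: 17.8
tcp_pos: [0.4436, 0.0429, 0.0797]
ee_rot: [0.835, 0.551, 0.0, -0.0]
force: [-0.8, -1.8, -3.8]
gripper_width: 0.0214
grip_force: 50.0
```

Emit:
{"fn": "jog_arm", "kwargs": {
  "offsets": "0.0125,0,0,0;0.025,0,0,0;0.025,0,0,0"
}}

```text
time_s: 18.1
tcp_pos: [0.4476, 0.0518, 0.0797]
ee_rot: [0.835, 0.55, 0.0, -0.0]
force: [-0.7, -0.3, -3.1]
gripper_width: 0.0217
grip_force: 50.0
```

```bash
python3 - <<'E'
from h import *
i=r.get_image("wrist");cv2.imwrite("pics/w7.png",i["color"]);blade(i);dishes(i)
P=cloud(i);s=r.read_state();print(rr(s["tcp_pos"]),s["tcp_pos"][2],s["force"])
m=(i["depth"]>0)&(abs(P[...,2]-.175)<.006);m[225:]=0
d=P[m][:,:2]-O;q=np.c_[d@RX,d@RY]
for y in(-.09,-.05,0,.05,.1):
    k=abs(q[:,1]-y)<.008
    if k.any():print(y,q[k,0].min().round(4),q[k,0].max().round(4),P[m][k,2].mean())
E
```

```text
blade n 2451 x [0.0418 0.0582 0.0608] y [-0.0951  0.0941] z 0.04 skew deg 0.61
flange pitch deg 0.14 z at 0 0.0757 11785
[155.  20.] [0.022  0.1114] 0.0137 284
[501.  28.] [ 0.0184 -0.1165] 0.0174 470
[431.  81.] [-0.0153 -0.0725] 0.0319 6957
[236.  83.] [-0.0173  0.062 ] 0.0318 6902
[334.  81.] [-0.0164 -0.0058] 0.0316 6718
[505. 193.] [-0.0968 -0.145 ] 0.0267 610
[-0.1074  0.0039] 0.07969994965790939 [ 0.87761011 -0.74673758 -2.88139587]
```

Scaled: 0.066 m is 0.165, 0.064 m is 0.16.

Emit:
{"fn": "jog_arm", "kwargs": {
  "offsets": "0.0175,0,0,0;0.0375,0,0,0;0.0575,0,0,0;0.0775,0,0,0;0.0975,0,0,0;0.1175,0,0,0;0.1375,0,0,0;0.15,0,0,0;0.16,0,0,0;0.165,0,0,0"
}}

```text
time_s: 19.15
tcp_pos: [0.4734, 0.1123, 0.0797]
ee_rot: [0.835, 0.551, -0.0, -0.0]
force: [-1.3, -0.3, -2.1]
gripper_width: 0.0214
grip_force: 50.0
```

Emit:
{"fn": "jog_arm", "kwargs": {
  "offsets": "0.0025,0,0,0;0.005,0,0,0;0.005,0,0,0;0.005,0,0,0"
}}

```text
time_s: 19.55
tcp_pos: [0.4741, 0.1137, 0.0797]
ee_rot: [0.835, 0.55, 0.0, -0.0]
force: [-0.2, 0.1, -3.5]
gripper_width: 0.0216
grip_force: 50.0Traceback (most recent call last):
```

```bash
python3 - <<'E'
from h import *
i=r.get_image("wrist");cv2.imwrite("pics/w8.png",i["color"]);blade(i);dishes(i)
s=r.read_state();print(rr(s["tcp_pos"]),s["tcp_pos"][2],s["force"],s["force"][:2]@RX)
P=cloud(i);print([(v,P[v,320].round(3).tolist(), rr(P[v,320])) for v in range(0,60,10)])
E
```

```text
  File "<stdin>", line 2, in <module>
  File "h.py", line 32, in blade
    p=q[bl];k=np.polyfit(p[:,1],p[:,0],1)
              ~~~~~~~~~~^^^^^^^^^^^^^^^^^
    raise TypeError("expected non-empty vector for x")
TypeError: expected non-empty vector for x
```

```bash
python3 - <<'E'
from h import *
i=r.get_image("wrist");P=cloud(i)
s=r.read_state();print(rr(s["tcp_pos"]),s["force"][:2]@RX)
m=(i["depth"]>0)&(abs(P[...,2]-.175)<.006)
d=P[m][:,:2]-O;q=np.c_[d@RX,d@RY]
for y in(-.09,-.06,-.03,0,.03,.06,.09):
    k=abs(q[:,1]-y)<.006
    if k.any():print(y,q[k,0].min().round(4),q[k,0].max().round(4),P[m][k,2].mean().round(4))
E
```

```text
[-0.0397  0.0039] -0.29188884034742363
-0.06 -0.0379 0.019 0.1757
-0.03 -0.0471 0.0486 0.1742
0 -0.0188 0.0487 0.1743
0.03 -0.0187 0.0487 0.1742
0.06 -0.0152 0.0486 0.1744
```

View pics/w8.png

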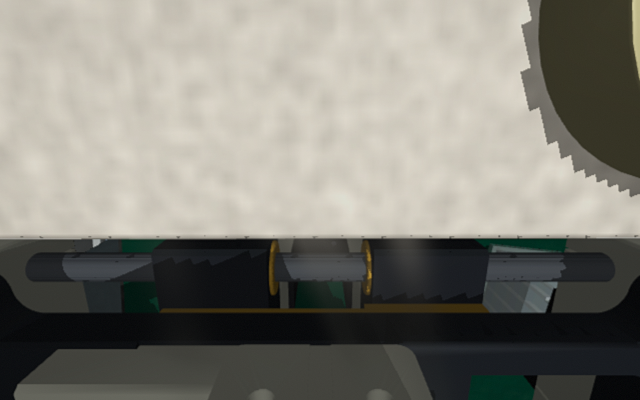

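The wrist view now looks onto the roof, with its front edge at row 237, just ahead of the gripper's rod, and the tape at the right, clear. I'll ray-cast that edge to check the remaining travel.

Scaled: 0.002 m is 0.005, 0.001 m is 0.0025.

```bash
python3 - <<'E'
from h import *
i=r.get_image("wrist")
for u in(100,220,320,420,540): 
    print(u,rr(ray(i,u,237,.175)))
print(r.read_state()["time_s"])
E
```

```text
100 [0.0026 0.0513]
220 [0.0027 0.0254]
320 [0.0027 0.0038]
420 [ 0.0027 -0.0177]
540 [ 0.0027 -0.0435]
19.7
```

Emit:
{"fn": "jog_arm", "kwargs": {
  "offsets": "0.0025,0,0,0;0.005,0,0,0;0.005,0,0,0"
}}

```text
time_s: 20.0
tcp_pos: [0.4749, 0.1157, 0.0797]
ee_rot: [0.835, 0.55, 0.0, -0.0]
force: [-0.4, -0.4, -3.4]
gripper_width: 0.0214
grip_force: 50.0
```

Scaled: 0.002 m is 0.005, 0.001 m is 0.0025.

Emit:
{"fn": "jog_arm", "kwargs": {
  "offsets": "0.0025,0,0,0;0.005,0,0,0;0.005,0,0,0"
}}

```text
time_s: 20.3
tcp_pos: [0.4756, 0.1176, 0.0797]
ee_rot: [0.835, 0.551, 0.0, -0.0]
force: [-0.4, -0.5, -2.9]
gripper_width: 0.0216
grip_force: 50.0
```

Emit:
{"fn": "jog_arm", "kwargs": {
  "offsets": "0.0025,0,0,0;0.0038,0,0,0;0.0038,0,0,0"
}}

```text
time_s: 20.6
tcp_pos: [0.4756, 0.1175, 0.0797]
ee_rot: [0.835, 0.551, -0.001, 0.001]
force: [-3.1, -9.5, 0.6]
gripper_width: 0.0216
grip_force: 50.0
```

```bash
python3 - <<'E'
from h import *
s=r.read_state();print(s["force"],s["wrist_torque"],s["joints"].round(3))
i=r.get_image("scene");np.savez("s9.npz",**i)
P=cloud(i);m=(i["depth"]>0)&(P[...,2]<.02)&(P[...,2]>.006)
d=P[...,:2]-O;q=np.stack([d@RX,d@RY],-1)
m&=(q[...,0]>-.02)&(q[...,0]<.12)&(abs(q[...,1])<.12)
print(m.sum());cv2.imwrite("pics/s9.png",cv2.resize(i["color"][215:330,225:345],None,fx=5,fy=5,interpolation=cv2.INTER_CUBIC))
E
```

```text
[-3.07998164 -9.46298686  0.59310256] [-1.02242952  0.34570499  0.47128969] [ 0.087  0.457  1.811 -0.003  0.875  0.493]
933
```

View pics/s9.png

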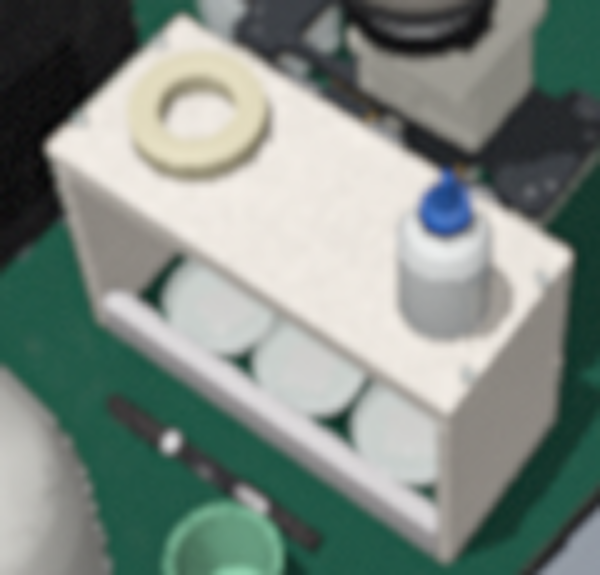

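The scene view shows the three dishes inside the riser at (215,305), (310,365) and (400,430) in this crop. The bottle and tape are in place and the stop bar lies just beyond the dishes. I'll quantify the gap from depth.

```bash
python3 - <<'E'
from h import *
i=dict(np.load("s9.npz"));P=cloud(i);d=P[...,:2]-O;q=np.stack([d@RX,d@RY],-1);z=P[...,2]
c=i["color"].astype(int);g=c.max(2)
ok=(i["depth"]>0)&(g-c.min(2)<50)&(g>110)
m=ok&(z>.009)&(z<.02)&(q[...,0]>0)&(q[...,0]<.1)
for y in(-.0725,-.0058,.062):
    k=m&(abs(q[...,1]-y)<.03);o=q[k]
    ex=np.percentile(o[:,0],[2,98]);print(y,k.sum(),ex.round(4),"y",np.percentile(o[:,1],[1,99]).round(4))
b=ok&(abs(z-.03)<.006)&(q[...,0]>.05)&(q[...,0]<.12)&(abs(q[...,1])<.1)
print("bar top x",np.percentile(q[b][:,0],[2,20,50,80,98]).round(4),b.sum())
t=(i["depth"]>0)&(abs(z-.175)<.006)&(abs(q[...,1])<.02)&(q[...,0]<.15);print("roof x",np.percentile(q[t][:,0],[1,99]).round(4))
E
```

```text
-0.0725 223 [0.048  0.0842] y [-0.0965 -0.0428]
-0.0058 249 [0.0487 0.0845] y [-0.0346  0.0233]
0.062 229 [0.0487 0.0839] y [0.0338 0.0876]
bar top x [0.0918 0.094  0.0981 0.1018 0.1036] 344
roof x [-0.0096  0.103 ]
```

Scaled: -0.002 m is -0.005, 0.0005 m is 0.0013.

Emit:
{"fn": "jog_arm", "kwargs": {
  "offsets": "-0.005,0,0,0;-0.005,0,0.0013,0;-0.005,0,0.0013,0"
}}

```text
time_s: 20.95
tcp_pos: [0.4756, 0.1172, 0.0792]
ee_rot: [0.835, 0.55, 0.0, -0.0]
force: [-0.3, 0.4, -3.2]
gripper_width: 0.0213
grip_force: 50.0
```

Emit:
{"fn": "jog_arm", "kwargs": {
  "offsets": "0,0,0,0;0,0,0,0;0,0,0,0;-0.0063,0,0,0;-0.0125,0,0,0;-0.0125,0,0,0",
  "jaw": 0.04
}}

```text
time_s: 21.55
tcp_pos: [0.4733, 0.1121, 0.0793]
ee_rot: [0.835, 0.55, -0.0, -0.0]
force: [0.1, 0.8, 0.9]
gripper_width: 0.0402
grip_force: 0.0
```

Emit:
{"fn": "jog_arm", "kwargs": {
  "offsets": "0,0,0,0;0,0,0,0;0,0,0,0;0,0,0,0;0,0,0,0",
  "jaw": 0.01,
  "squeeze": 50
}}

```text
time_s: 22.05
tcp_pos: [0.4735, 0.1124, 0.0792]
ee_rot: [0.835, 0.55, 0.0, 0.0]
force: [-0.6, -0.6, -0.2]
gripper_width: 0.0208
grip_force: 50.0
```

Emit:
{"fn": "jog_arm", "kwargs": {
  "offsets": "0.0025,0,0,0;0.0063,0,0,0;0.01,0,0,0;0.0138,0,0,0;0.0175,0,0,0;0.0175,0,0,0;0.0175,0,0,0"
}}

```text
time_s: 22.75
tcp_pos: [0.4757, 0.1175, 0.0799]
ee_rot: [0.835, 0.551, -0.001, 0.001]
force: [-4.5, -9.0, 9.5]
gripper_width: 0.0212
grip_force: 50.0
```

Scaled: -0.105 m is -0.2625, -0.095 m is -0.2375.

Emit:
{"fn": "jog_arm", "kwargs": {
  "offsets": "-0.005,0,-0.0008,0;-0.015,0,-0.0013,0;-0.035,0,-0.0013,0;-0.06,0,-0.0013,0;-0.09,0,-0.0013,0;-0.125,0,-0.0013,0;-0.1625,0,-0.0013,0;-0.2,0,-0.0013,0;-0.2375,0,-0.0013,0;-0.2625,0,-0.0013,0"
}}

```text
time_s: 23.75
tcp_pos: [0.434, 0.0209, 0.0797]
ee_rot: [0.835, 0.55, -0.0, -0.0]
force: [0.5, 0.7, -2.1]
gripper_width: 0.0213
grip_force: 50.0
```

Emit:
{"fn": "jog_arm", "kwargs": {
  "offsets": "0,0,0,0;0,0,0.0013,0;0,0,0.0013,0"
}}

```text
time_s: 24.05
tcp_pos: [0.4352, 0.022, 0.0798]
ee_rot: [0.835, 0.551, 0.0, 0.001]
force: [-2.0, -4.1, 5.5]
gripper_width: 0.0214
grip_force: 50.0
```

```bash
python3 - <<'E'
from h import *
i=r.get_image("scene");P=cloud(i);d=P[...,:2]-O;q=np.stack([d@RX,d@RY],-1);z=P[...,2]
c=i["color"].astype(int);g=c.max(2)
ok=(i["depth"]>0)&(g-c.min(2)<50)&(g>110)
m=ok&(z>.009)&(z<.02)&(q[...,0]>0)&(q[...,0]<.1)
for y in(-.0725,-.0058,.062):
    o=q[m&(abs(q[...,1]-y)<.03)];print(y,len(o),np.percentile(o[:,0],[2,98]).round(4))
i=r.get_image("wrist");blade(i);s=r.read_state();print(rr(s["tcp_pos"]),s["tcp_pos"][2],s["force"])
E
```

```text
-0.0725 231 [0.0481 0.0849]
-0.0058 262 [0.0479 0.0847]
0.062 244 [0.0488 0.0847]
blade n 2420 x [0.0458 0.0621 0.0646] y [-0.0955  0.0937] z 0.0408 skew deg 0.5
flange pitch deg 0.23 z at 0 0.0762 10916
[-0.1391  0.0035] 0.0797667894399475 [-2.58728903 -4.5171631   5.42620016]
```

Scaled: -0.0005 m is -0.0013.

Emit:
{"fn": "jog_arm", "kwargs": {
  "offsets": "0,0,-0.0013,0;0,0,-0.0013,0;0,0,-0.0013,0",
  "quiet": true
}}

```text
ok
```

Emit:
{"fn": "jog_arm", "kwargs": {
  "offsets": "0,0,0,0;0,0,0,0;0,0,0,0;0,0,0,0;0,0,0,0",
  "jaw": 0.06
}}

```text
time_s: 24.95
tcp_pos: [0.4349, 0.0224, 0.0797]
ee_rot: [0.835, 0.55, 0.0, -0.0]
force: [-0.6, 0.1, 0.7]
gripper_width: 0.0562
grip_force: 0.0
```

Emit:
{"fn": "jog_arm", "kwargs": {
  "offsets": "0,0,-0.05,0;0,0,-0.125,0;0,0,-0.225,0;0,0,-0.325,0;0,0,-0.425,0;0,0,-0.525,0;0,0,-0.6,0;0,0,-0.6,0;0,0,-0.6,0"
}}

```text
time_s: 25.85
tcp_pos: [0.4348, 0.0223, 0.3198]
ee_rot: [0.835, 0.55, 0.0, 0.0]
force: [0.6, -0.2, -0.6]
gripper_width: 0.0602
grip_force: 0.0
```

```bash
python3 - <<'E'
from h import *
for n in ("top","wrist"):
    i=r.get_image(n);P=cloud(i);d=P[...,:2]-O;q=np.stack([d@RX,d@RY],-1);z=P[...,2]
    c=i["color"].astype(int);g=c.max(2)
    ok=(i["depth"]>0)&(g-c.min(2)<60)&(g>120)&(abs(q[...,0]+.09)<.06)&(abs(q[...,1])<.11)
    for lo,hi in((.034,.046),(-.002,.009)):
        o=q[ok&(z>lo)&(z<hi)]
        if len(o)>20:print(n,lo,len(o),"x",np.percentile(o[:,0],[2,50,98]).round(4),"y",np.percentile(o[:,1],[1,99]).round(4))
i=r.get_image("scene");P=cloud(i);m=(P[...,2]>.27)&(P[...,2]<.29)&(np.hypot(*(P[...,:2]-w(.06,.09)).transpose(2,0,1))<.04);print("bottle cap",m.sum(),rr(P[m].mean(0)))
cv2.imwrite("pics/s10.png",cv2.resize(i["color"][170:330,200:400],None,fx=3.5,fy=3.5,interpolation=cv2.INTER_CUBIC))
E
```

```text
wrist 0.034 524 x [-0.0965 -0.0775 -0.0735] y [-0.0898  0.0992]
wrist -0.002 3738 x [-0.1305 -0.1046 -0.0794] y [-0.0921  0.1008]
bottle cap 28 [0.0631 0.0908]
```

View pics/s10.png

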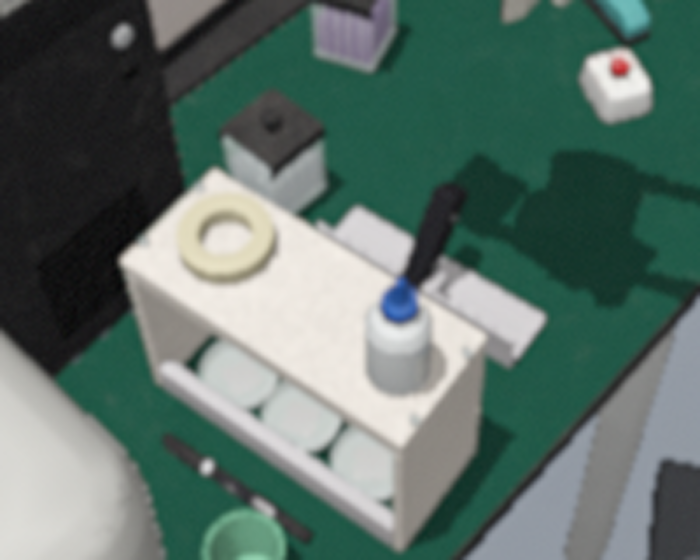

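The scene view shows the three dishes against the stop bar at (237,372), (300,418) and (362,462). The bottle is upright on the roof at (398,345), and the pusher is standing in front with its handle at (437,235) and its blade 73 mm outside the roof edge. The tape, jar and other bystanders in view are in place, so I'm handing in.

```bash
python3 -c "
from workcell import r
print(r.job_done())"
```

```text
the job is handed in; nothing more can be done
None
```

I handed the job in at about 26 s of the 62 s limit, with no verdict shown: the bottle is upright on the roof, the three dishes are within an estimated few millimetres of the stop bar (final contact couldn't be confirmed because the bar hides it), and the pusher stands released about 73 mm outside the roof edge. The gripper body touched the roof edge twice while pushing, at about 10–14 N against the 40 N limit.

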